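# Pack a pile of wooden coasters into its gift box

### The job

Pack the coasters as a gift: push the half-open lid of the little wooden box back until it leans past upright, square up the untidy pile of three coasters and pick it up as one tidy pile. Tilt the pile in with one short end leading down along the inside of one of the box's end walls, then lay it down flat on the bottom, and finally swing the lid fully shut. Leave the other goods on the counter where they stand.

Things in the scene. Friction and masses are not known exactly. Their poses are not given: they have to be found in the camera images.
- gift_box: Fixed open wooden box, outside 84 (x) x 70 (y) x 40 mm high; origin at the centre of its underside, z up, +x towards the hinge end. Inside 72 (x) x 58 (y) mm, 34 mm deep, walls 6 mm thick. The end walls (-x, +x) are full. Each long side is open down to the inner floor over its middle 46 mm, so fingers holding a pile by its long edges can pass; 13 mm of wall is left at each corner
- box_floor (a point): centre of the box's inner floor, whose top is 6 mm above the table; the rim is 40 mm above the table
- lid (a joint): lid angle in rad: 0 shut flat on the rim, 1.57 upright, stop at 2.0. It is hinged along the +x rim and its free edge lies towards -x of the box. The hinge is stiff: the lid stays at any angle where it is left (about 1 N at the free edge moves it); it starts half open
- lid_hinge (a point): middle of the hinge line, on the box's outer +x rim edge, 40 mm above the table (42 mm along the box's x); the line runs along the box's y. The lid is a plain flat board 84 mm long from hinge to free edge, 70 mm wide, 6 mm thick; shut, its underside lies at rim height
- lid_free_edge (a point): middle of the lid's free edge (half-way through its thickness), 84 mm from the hinge
- coaster0_mid (a point): centre (half-way up) of the bottom dark wooden coaster of the pile: a plain plate 68 (its x) x 54 (its y) x 10 mm thick, about 35 g; z up. The pile of three stands on the table, 30 mm high, and starts a few mm and degrees out of square
- coaster1_mid (a point): centre (half-way up) of the middle dark wooden coaster of the pile: a plain plate 68 (its x) x 54 (its y) x 10 mm thick, about 35 g; z up. The pile of three stands on the table, 30 mm high, and starts a few mm and degrees out of square
- coaster2_mid (a point): centre (half-way up) of the top dark wooden coaster of the pile: a plain plate 68 (its x) x 54 (its y) x 10 mm thick, about 35 g; z up. The pile of three stands on the table, 30 mm high, and starts a few mm and degrees out of square
- coaster0_end_a (a point): middle of the bottom edge of the bottom coaster's short end at its -x
- coaster0_end_b (a point): middle of the bottom edge of the bottom coaster's short end at its +x
- mill_a: pepper mill, 48 mm diameter, 174 mm tall; loose, origin at the centre of its underside; leave it alone
- mill_b: second pepper mill, same; loose, origin at the centre of its underside; leave it alone
- jam_jar: jam jar, 56 mm diameter, 75 mm tall; loose, origin at the centre of its underside; leave it alone
- spice_tin: small round tin, 40 mm diameter, 32 mm tall, between the box and the pile; loose, origin at the centre of its underside; leave it alone
- pasta_carton: carton 50 x 90 x 60 mm high; loose, origin at the centre of its underside; leave it alone
- tasting_bowl: white bowl, 90 mm diameter, 40 mm high; loose, origin at the centre of its underside; leave it alone
- tape_roll: roll of tape, 76 mm diameter, 24 mm high; loose, origin at the centre of its underside; leave it alone

How it is judged:
On the way, in this order (a step that is already met when the one before it is completed fails the run):
1. the lid is pushed back past upright (over 1.63 rad) (value of joint lid above 1.63 rad), for 0.2 s.
2. all three coasters are lifted together, at least 40 mm, as one squared pile (within 3 mm of the bottom one) (height (world z) of coaster0_mid above 0.045 m and x of coaster1_mid in the frame of coaster0_mid between -0.003 and 0.003 m and y of coaster1_mid in the frame of coaster0_mid between -0.003 and 0.003 m and x of coaster2_mid in the frame of coaster0_mid between -0.003 and 0.003 m and y of coaster2_mid in the frame of coaster0_mid between -0.003 and 0.003 m), for 0.2 s.
3. the pile, tilted by at least 0.1 rad, has one short end at least 6 mm below the rim inside the box, still squared (angle between coaster0_mid's own z axis and vertical above 0.1 rad and ((z of coaster0_end_a in the frame of gift_box below 0.034 m and x of coaster0_end_a in the frame of gift_box between -0.04 and 0.04 m and y of coaster0_end_a in the frame of gift_box between -0.031 and 0.031 m) or (z of coaster0_end_b in the frame of gift_box below 0.034 m and x of coaster0_end_b in the frame of gift_box between -0.04 and 0.04 m and y of coaster0_end_b in the frame of gift_box between -0.031 and 0.031 m)) and x of coaster1_mid in the frame of coaster0_mid between -0.003 and 0.003 m and y of coaster1_mid in the frame of coaster0_mid between -0.003 and 0.003 m and x of coaster2_mid in the frame of coaster0_mid between -0.003 and 0.003 m and y of coaster2_mid in the frame of coaster0_mid between -0.003 and 0.003 m), for 0.1 s.
4. the three coasters lie flat on one another on the bottom of the box, with the lid still open (z of coaster0_mid in the frame of gift_box below 0.0135 m and angle between each of coaster0_mid, coaster1_mid, coaster2_mid's own z axis and vertical below 0.06 rad and x of coaster0_mid in the frame of gift_box between -0.005 and 0.005 m and y of coaster0_mid in the frame of gift_box between -0.005 and 0.005 m and z of coaster1_mid in the frame of gift_box below 0.0235 m and x of coaster1_mid in the frame of gift_box between -0.005 and 0.005 m and y of coaster1_mid in the frame of gift_box between -0.005 and 0.005 m and z of coaster2_mid in the frame of gift_box below 0.0335 m and x of coaster2_mid in the frame of gift_box between -0.005 and 0.005 m and y of coaster2_mid in the frame of gift_box between -0.005 and 0.005 m and value of joint lid above 1 rad), for 0.2 s.
At the end, for the whole second after the job is handed in: The three coasters lie flat (within 0.06 rad) on one another in the box in their order, the bottom one on its floor (heights within 2.5 mm, centred within 5 mm), and the lid is shut (under 0.04 rad) and still (z of coaster0_mid in the frame of gift_box below 0.0135 m and angle between each of coaster0_mid, coaster1_mid, coaster2_mid's own z axis and vertical below 0.06 rad and x of coaster0_mid in the frame of gift_box between -0.005 and 0.005 m and y of coaster0_mid in the frame of gift_box between -0.005 and 0.005 m and z of coaster1_mid in the frame of gift_box below 0.0235 m and x of coaster1_mid in the frame of gift_box between -0.005 and 0.005 m and y of coaster1_mid in the frame of gift_box between -0.005 and 0.005 m and z of coaster2_mid in the frame of gift_box below 0.0335 m and x of coaster2_mid in the frame of gift_box between -0.005 and 0.005 m and y of coaster2_mid in the frame of gift_box between -0.005 and 0.005 m and value of joint lid below 0.04 rad and velocity of joint lid between -0.05 and 0.05 rad/s); the robot touches nothing.
It fails at once if one of the other goods is shifted over 30 mm or tipped over (distance of any of mill_a, mill_b, jam_jar, spice_tin, pasta_carton, tasting_bowl, tape_roll from where it was at the start of the episode above 0.03 m or angle between any of mill_a, mill_b, jam_jar, spice_tin, pasta_carton, tasting_bowl, tape_roll's own z axis and vertical above 0.5 rad).
It also fails if it takes over 69 s, if anything falls off the work surface, if the arm or the gripper's body presses on something with over 40 N, if the wrist force passes 120 N, or if a joint passes its speed limit or range.

### The arm

A 6-joint arm with a two-finger parallel gripper is mounted at the origin on the work surface. World frame = base frame: x ahead of the robot, y to its left, z up, the work surface at z = 0. Lengths are in m, angles in rad, forces in N, time in s.
With the tool pointing down it reaches from about 0.35 to 0.975 m from the base axis. Payload 4.9 kg.
Tool frame: the origin (TCP) lies between the finger pads; the fingertips stand 25 mm ahead of it and the grasp point (between the pads) lies 6 mm ahead of it; z points along the fingers, y is the line along which they close (so a half turn about z gives the same grasp; the last joint's range is limited). The gripper opens to 85 mm and grips with 20 to 120 N. Pads are 22 mm wide; open, the fingers measure 114 mm over their backs; the gripper's body (76 mm by 85 mm) begins 54 mm behind the grasp point. The pads swing forward as they close: fully open they stand 13 mm farther back than shut.
Start: joints at [1.187, 0.053, 1.613, -0, 1.476, -0.119], TCP at [0.164, 0.603, 0.256] pointing down, gripper open.
Joint ranges: [-3.01, 3.01], [-1.01, 2.22], [0.06, 2.58], [-1.02, 4.17], [0.09, 2.62], [-3.14, 3.14]. Speed limits (rad/s): [2.57, 2.57, 3.14, 3.14, 3.14, 3.14].

### API

Orientations are given as a unit quaternion [w, x, y, z].
In Python, from bench import ctrl gives the robot as it stands.
- The arm moves only by the shell command python3 -m pendant 'ROWS' [FORCE]. ROWS is JSON, a list of rows, each an object of numbers: "ax", "ay", "az": the turn, a rotation vector about the tool's x, y, z in rad; "dx", "dy", "dz": the shift along the tool's x, y, z in mm; "gripper": the closure in counts, from 0 (fully open) to 255 (shut). A call has exactly 5 rows; each row shifts and turns the commanded pose from where the row before left it, along the tool's axes as they then stand; what a row does not reach is not made up. A row lasts 1/8 s, in which the tool goes at most 62.5 mm and 10.7 degrees, less where a joint would pass 70% of its speed; a pose out of reach is approached as far as the arm can. A call with a gripper value outside its range is refused whole. The fingers move at their own pace and stop on an object; FORCE is the grip in N (left out, the last holds). Time passes only in rows, so rows that do not move let the fingers close, or fill a call up. It gives the time, the measured TCP pose, the force, the opening and the grip force at its end, in the units of the state.
- ctrl.get_state(): the state, without advancing time (a new reading comes with each control period).
- ctrl.camera(name): name is "side" or "top" or "wrist"; returns the picture (384x512x3 uint8, red, green, blue); there is no depth.
- ctrl.camera_info(name): a dict with "mtx" (3x3 intrinsics, pixels), "view" (4x4, takes a point from world to camera coordinates); the wrist camera has in their place "hand_eye" (4x4, takes a point from camera to tool coordinates, whose origin is the TCP and whose axes are the flange's). Camera axes: x right, y up, looking along -z (the intrinsics and any distortion apply to the point x, -y, -z); pixel columns grow to the right and rows downward; lengths in m; the calibration is good to about 2 mm. A picture is of the moment at which its call begins: read the wrist's pose just before it. camera_info takes no time and is no camera call.
- ctrl.sign_off(): hands the job in; it is judged then, once.
Trained networks look in the newest picture that a camera, given by its name, has taken for a name from the list of things; names that differ only in an ending like _2 or _b are one class to them, and where a whole thing is asked for, a point or a joint stands for the part that bears it (a point fixed in the world has none). Each returns a list of dicts, best first, with "p" (0 to 1); they miss things now and then, are a little off and sometimes report something else, mostly with a low value. They report only what shows in the picture. A call takes as long as a camera call.
- ctrl.spot_in(target, camera): "position" ([x, y, z] in m, in the coordinates of the camera as it stood for that picture, good to about 4 mm: the middle of the surface that is visible of it).
The state is a dict: "time_s": time; "joints": joint angles; "qvel": joint speeds; "effort": joint torques, N m; "tool_pos": TCP position; "orientation": TCP orientation; "contact_force": force on the tool from outside, world axes, zero at the start; "ft_torque": the same for the moment, N m; "opening": opening from 0.0 (shut) to 1.0 (fully open); "grip_force": force on a finger pad.
Only numpy, scipy, OpenCV 4.12 (cv2) and the standard library are available. Lean on these libraries where they do the work, as an engineer would, in place of code of your own. Each camera call takes 0.05 s, during which the arm holds its last target. There are 200 camera calls.

## Working session

There is one attempt and no reset: what is moved stays moved. The work goes in short steps, Python scripts to look and compute and a shell command to move; the robot and the scene stay as the last step left them, time stands still between calls to the robot, and variables do not carry over. Pictures are saved under pics/ and viewed, at most 10 in all, crops included, and the job is handed in when it is done.

```bash
mkdir -p pics; ls; cat > h.py <<'E'
import numpy as np, cv2
from bench import ctrl
from scipy.spatial.transform import Rotation as R
def T_tool():
    s=ctrl.get_state(); q=s["orientation"]; T=np.eye(4)
    T[:3,:3]=R.from_quat([q[1],q[2],q[3],q[0]]).as_matrix(); T[:3,3]=s["tool_pos"]; return T
def shot(name,fn=None):
    T=T_tool(); im=ctrl.camera(name); i=ctrl.camera_info(name)
    C=T@np.array(i["hand_eye"]) if name=="wrist" else np.linalg.inv(np.array(i["view"]))
    if fn: cv2.imwrite("pics/"+fn,im[:,:,::-1])
    return im,np.array(i["mtx"]),C   # C: cam->world
def onplane(C,K,uv,z):
    d=np.linalg.inv(K)@[uv[0],uv[1],1]; d=C[:3,:3]@(d*[1,-1,-1]); return C[:3,3]+d*(z-C[2,3])/d[2]
def proj(C,K,p):
    q=np.linalg.inv(C)@np.append(p,1); v=K@(q[:3]*[1,-1,-1]); return v[:2]/v[2]
E
python3 - <<'E'
from h import *
np.set_printoptions(precision=4,suppress=True)
print(ctrl.get_state()); print(ctrl.camera_info("top").keys())
ims=[]
for c in ["top","side"]:
    im,K,C=shot(c,c+"0.png"); print(c,C,K); 
    for n in ["gift_box","lid","lid_free_edge","lid_hinge","coaster2_mid","spice_tin","mill_a","jam_jar","pasta_carton","tasting_bowl","tape_roll"]:
        for r in ctrl.spot_in(n,c)[:2]: 
            if r["p"]>.3: print(n,round(r["p"],2),C[:3]@np.append(r["position"],1))
E
```

```text
pics
{'time_s': 0.0, 'joints': array([ 1.187 ,  0.0534,  1.6143, -0.    ,  1.476 , -0.119 ]), 'qvel': array([ 0.0003, -0.0013,  0.0001, -0.    ,  0.0011,  0.0007]), 'effort': array([  0.001 , -39.3673, -37.0183,   0.0001,   0.007 ,  -0.    ]), 'tool_pos': array([0.1633, 0.6027, 0.255 ]), 'orientation': array([-0.0003,  0.132 ,  0.9912, -0.001 ]), 'contact_force': array([ 0.7638, -0.153 ,  0.4614]), 'ft_torque': array([-0.0288,  0.0683, -0.0367]), 'grip_force': 0.0, 'opening': 0.9998560110166541}
dict_keys(['mtx', 'view'])
top [[-0.0136  0.9973 -0.0719  0.4656]
 [-0.9999 -0.0141 -0.0061 -0.0221]
 [-0.0071  0.0718  0.9974  1.5292]
 [ 0.      0.      0.      1.    ]] [[460.9126   0.     253.8061]
 [  0.     460.9126 197.4202]
 [  0.       0.       1.    ]]
gift_box 0.97 [0.5424 0.1332 0.0411]
gift_box 0.58 [0.6923 0.0012 0.0745]
lid 0.66 [0.5653 0.1352 0.0869]
lid_free_edge 0.69 [0.5641 0.1325 0.083 ]
lid_hinge 0.94 [0.542  0.1309 0.0355]
coaster2_mid 0.65 [ 0.5442 -0.1925  0.0306]
spice_tin 0.63 [ 0.4786 -0.0039  0.0364]
mill_a 0.85 [0.4862 0.3597 0.164 ]
mill_a 0.6 [ 0.5548 -0.3396  0
[... 182 characters left out ...]
8 [0.5619 0.1351 0.0849]
side [[ 0.9471  0.2022 -0.2493  0.317 ]
 [-0.3205  0.5527 -0.7693 -0.8737]
 [-0.0177  0.8085  0.5883  0.6974]
 [ 0.      0.      0.      1.    ]] [[365.0455   0.     258.7171]
 [  0.     365.0455 192.8944]
 [  0.       0.       1.    ]]
gift_box 0.83 [0.5526 0.1246 0.0159]
lid_free_edge 0.64 [0.5546 0.1044 0.1045]
lid_hinge 0.56 [0.5502 0.125  0.0227]
coaster2_mid 0.66 [ 0.5409 -0.1957  0.0305]
spice_tin 0.5 [ 0.4775 -0.0156  0.0278]
mill_a 0.66 [ 0.5495 -0.3649  0.1203]
mill_a 0.58 [0.4751 0.3567 0.1034]
jam_jar 0.88 [ 0.696  -0.014   0.0544]
pasta_carton 0.89 [0.7623 0.1325 0.0528]
tasting_bowl 0.69 [ 0.3912 -0.3823  0.0293]
tape_roll 0.59 [ 0.7705 -0.1999  0.0178]
```

```bash
python3 -c "
import cv2,numpy as np
a=cv2.imread('pics/top0.png');b=cv2.imread('pics/side0.png')
cv2.imwrite('pics/both0.png',cv2.resize(np.vstack([a,b]),(400*2,600*2))[:600] if 0 else cv2.resize(np.hstack([a,b]),(800,300)))
cv2.imwrite('pics/top0b.png',cv2.resize(a,(800,600)))"
```

```text
(no output)
```

View pics/top0b.png

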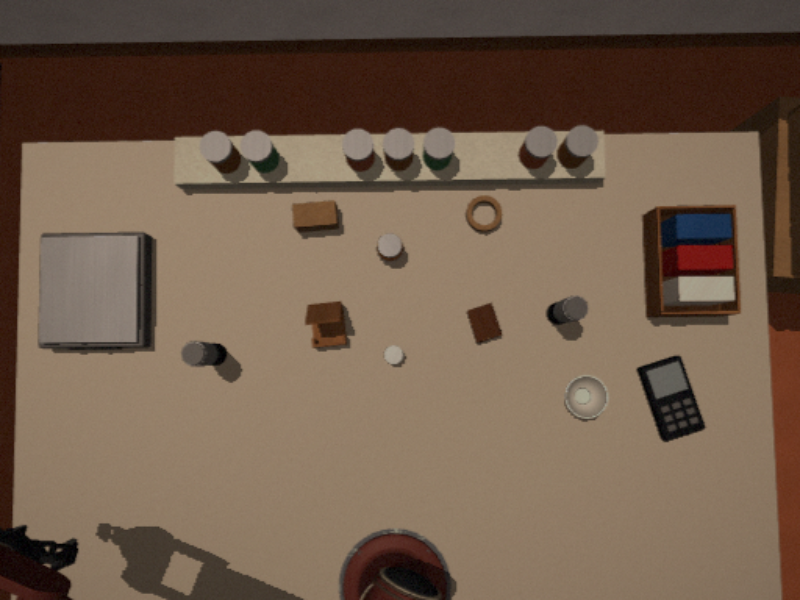

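View pics/side0.png

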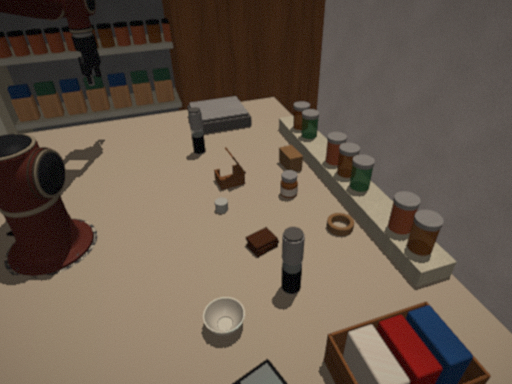

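The top image shows the box at about (326,325) with its lid hinge towards +x. The pile is at (485,323), yawed about 20°, with the tin between them at (394,355). The side image confirms the lid is half open. I'm moving in for a wrist view of the box.

```bash
python3 -m pendant '[{"dx":-40,"dy":-38,"dz":-8},{"dx":-40,"dy":-38,"dz":-8},{"dx":-40,"dy":-38,"dz":-8},{"dx":-40,"dy":-38,"dz":-8},{"dx":-40,"dy":-38,"dz":-8}]' 40 >/dev/null
python3 -m pendant '[{"dx":-40,"dy":-38},{"dx":-40,"dy":-38},{"dx":-40,"dy":-38},{"dx":-40,"dy":-38},{"dx":-40,"dy":-38}]'
python3 -m pendant '[{"az":-0.13},{"az":-0.135,"gripper":255},{},{},{}]'
python3 - <<'E'
from h import *
np.set_printoptions(precision=4,suppress=True)
im,K,C=shot("wrist","w1.png"); print(T_tool(),ctrl.camera_info("wrist"))
for n in ["gift_box","lid","lid_free_edge","lid_hinge","box_floor","spice_tin"]:
    for r in ctrl.spot_in(n,"wrist")[:1]: p=C[:3]@np.append(r["position"],1); print(n,round(r["p"],2),p,proj(C,K,p))
E
```

```text
[[-0.9651  0.2617  0.      0.1636]
 [ 0.2617  0.9651  0.0001  0.6032]
 [ 0.      0.0001 -1.      0.2564]
 [ 0.      0.      0.      1.    ]] {'mtx': array([[308.3051,   0.    , 261.4247],
       [  0.    , 308.3051, 191.1915],
       [  0.    ,   0.    ,   1.    ]]), 'hand_eye': array([[-0.0006,  0.9646,  0.2637,  0.0666],
       [ 1.    ,  0.0003,  0.0013,  0.0008],
       [ 0.0011,  0.2637, -0.9646, -0.1172],
       [ 0.    ,  0.    ,  0.    ,  1.    ]])}$[0]: bad value
$[0]: bad value
$[0]: bad value
```

View pics/w1.png

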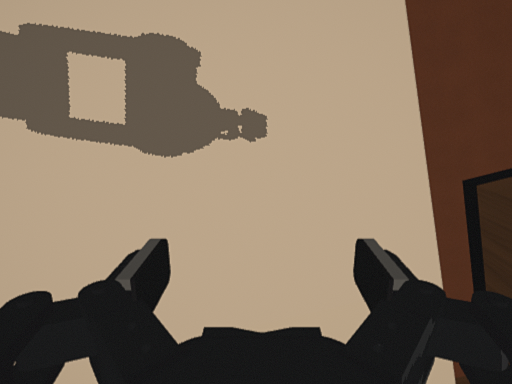

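The moves were refused: every row needs all of its keys. The arm hasn't moved.

```bash
python3 -m pendant '[{"ax":0,"ay":0,"az":0,"dx":-40,"dy":-38,"dz":-8,"gripper":0},{"ax":0,"ay":0,"az":0,"dx":-40,"dy":-38,"dz":-8,"gripper":0},{"ax":0,"ay":0,"az":0,"dx":-40,"dy":-38,"dz":-8,"gripper":0},{"ax":0,"ay":0,"az":0,"dx":-40,"dy":-38,"dz":-8,"gripper":0},{"ax":0,"ay":0,"az":0,"dx":-40,"dy":-38,"dz":-8,"gripper":0}]' 40 &&
python3 -m pendant '[{"ax":0,"ay":0,"az":0,"dx":-40,"dy":-38,"dz":0,"gripper":0},{"ax":0,"ay":0,"az":0,"dx":-40,"dy":-38,"dz":0,"gripper":0},{"ax":0,"ay":0,"az":0,"dx":-40,"dy":-38,"dz":0,"gripper":0},{"ax":0,"ay":0,"az":0,"dx":-40,"dy":-38,"dz":0,"gripper":0},{"ax":0,"ay":0,"az":0,"dx":-40,"dy":-38,"dz":0,"gripper":0}]' &&
python3 -m pendant '[{"ax":0,"ay":0,"az":-0.13,"dx":0,"dy":0,"dz":0,"gripper":255},{"ax":0,"ay":0,"az":-0.135,"dx":0,"dy":0,"dz":0,"gripper":255},{"ax":0,"ay":0,"az":0,"dx":0,"dy":0,"dz":0,"gripper":255},{"ax":0,"ay":0,"az":0,"dx":0,"dy":0,"dz":0,"gripper":255},{"ax":0,"ay":0,"az":0,"dx":0,"dy":0,"dz":0,"gripper":255}]'
python3 - <<'E'
from h import *
np.set_printoptions(precision=4,suppress=True)
im,K,C=shot("wrist","w2.png"); print(T_tool())
for n in ["gift_box","lid","lid_free_edge","lid_hinge","box_floor","spice_tin"]:
    for r in ctrl.spot_in(n,"wrist")[:1]: p=C[:3]@np.append(r["position"],1); print(n,round(r["p"],2),p,proj(C,K,p))
E
```

```text
time_s: 2.17
tool_pos: [0.3075, 0.366, 0.2968]
orientation: [0.0, 0.132, 0.991, 0.0]
contact_force: [0.4, -0.7, -0.2]
opening: 1.004
grip_force: 0.0
time_s: 2.8
tool_pos: [0.4509, 0.1301, 0.2967]
orientation: [0.001, 0.132, 0.991, 0.0]
contact_force: [0.9, 0.7, 0.7]
opening: 0.997
grip_force: 0.0
time_s: 3.42
tool_pos: [0.4501, 0.132, 0.2964]
orientation: [0.0, 0.0, 1.0, 0.0]
contact_force: [-0.0, 0.4, 0.1]
opening: -0.001
grip_force: 0.0
[[-1.      0.0001  0.0001  0.4501]
 [ 0.0001  1.      0.      0.132 ]
 [-0.0001  0.     -1.      0.2963]
 [ 0.      0.      0.      1.    ]]
gift_box 0.63 [0.5199 0.1324 0.0064] [261.6405 208.5234]
lid_free_edge 0.73 [ 0.52   -0.1751  0.0053] [ 41.2682 208.4629]
lid_hinge 0.77 [0.5226 0.1354 0.0046] [263.7847 210.0002]
box_floor 0.58 [0.5217 0.1289 0.0112] [259.1006 210.9463]
spice_tin 0.74 [0.4741 0.0004 0.0334] [157.4201 181.0909]
```

View pics/w2.png

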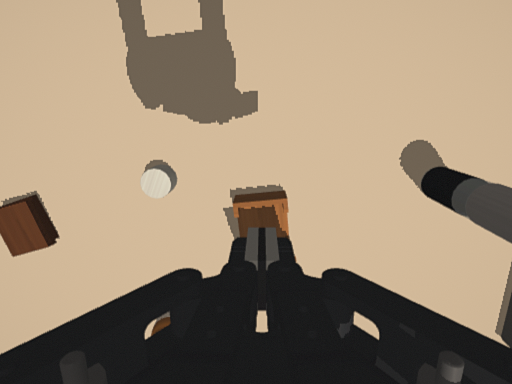

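The wrist image shows the box just above the closed fingers, with its near rim at columns 233–289 and rows 193–208. It's square to the world within a few degrees. I'll sweep the lid back with the closed fingers.

```bash
python3 -m pendant '[{"ax":0,"ay":0,"az":0,"dx":0,"dy":0,"dz":46,"gripper":255},{"ax":0,"ay":0,"az":0,"dx":0,"dy":0,"dz":46,"gripper":255},{"ax":0,"ay":0,"az":0,"dx":0,"dy":0,"dz":46,"gripper":255},{"ax":0,"ay":0,"az":0,"dx":0,"dy":0,"dz":46,"gripper":255},{"ax":0,"ay":0,"az":0,"dx":-25,"dy":0,"dz":0,"gripper":255}]' &&
python3 -m pendant '[{"ax":0,"ay":0,"az":0,"dx":-15,"dy":0,"dz":0,"gripper":255},{"ax":0,"ay":0,"az":0,"dx":-15,"dy":0,"dz":0,"gripper":255},{"ax":0,"ay":0,"az":0,"dx":-15,"dy":0,"dz":0,"gripper":255},{"ax":0,"ay":0,"az":0,"dx":-15,"dy":0,"dz":0,"gripper":255},{"ax":0,"ay":0,"az":0,"dx":-15,"dy":0,"dz":0,"gripper":255}]' &&
python3 -m pendant '[{"ax":0,"ay":0,"az":0,"dx":-10,"dy":0,"dz":0,"gripper":255},{"ax":0,"ay":0,"az":0,"dx":-10,"dy":0,"dz":0,"gripper":255},{"ax":0,"ay":0,"az":0,"dx":-5,"dy":0,"dz":0,"gripper":255},{"ax":0,"ay":0,"az":0,"dx":0,"dy":0,"dz":0,"gripper":255},{"ax":0,"ay":0,"az":0,"dx":0,"dy":0,"dz":0,"gripper":255}]'
python3 - <<'E'
from h import *
np.set_printoptions(precision=4,suppress=True)
a,K,C=shot("wrist"); b,_,_=shot("side"); 
cv2.imwrite("pics/w3.png",np.hstack([cv2.resize(a,(480,360)),cv2.resize(b[130:220,190:270],(320,360),interpolation=cv2.INTER_CUBIC)])[:,:,::-1])
E
```

```text
time_s: 4.4
tool_pos: [0.4702, 0.1314, 0.1062]
orientation: [-0.006, -0.0, 1.0, -0.001]
contact_force: [0.7, -0.1, 0.6]
opening: 0.001
grip_force: 0.0
time_s: 5.03
tool_pos: [0.5511, 0.1318, 0.1126]
orientation: [-0.0, -0.0, 1.0, 0.0]
contact_force: [-0.2, -0.2, 1.3]
opening: -0.0
grip_force: 0.5
time_s: 5.65
tool_pos: [0.5751, 0.1317, 0.1123]
orientation: [0.0, -0.0, 1.0, -0.0]
contact_force: [1.1, -0.2, -0.5]
opening: -0.002
grip_force: 0.0
```

View pics/w3.png

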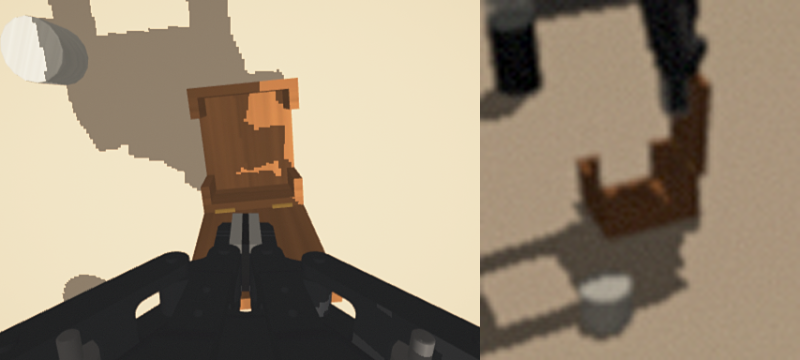

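The lid is about upright. The wrist view shows the box interior, with its near rim corners at (187,89) and (298,78). I'll push a little further, then measure the box from this view.

```bash
python3 -m pendant '[{"ax":0,"ay":0,"az":0,"dx":-8,"dy":0,"dz":0,"gripper":255},{"ax":0,"ay":0,"az":0,"dx":-8,"dy":0,"dz":0,"gripper":255},{"ax":0,"ay":0,"az":0,"dx":0,"dy":0,"dz":0,"gripper":255},{"ax":0,"ay":0,"az":0,"dx":0,"dy":0,"dz":0,"gripper":255},{"ax":0,"ay":0,"az":0,"dx":0,"dy":0,"dz":0,"gripper":255}]'
python3 - <<'E'
from h import *
np.set_printoptions(precision=4,suppress=True)
a,K,C=shot("wrist"); np.savez("w4",a=a,K=K,C=C); b,_,_=shot("side"); 
c=a[60:260,180:350]
cv2.imwrite("pics/w4.png",np.hstack([cv2.resize(c,None,fx=3,fy=3,interpolation=cv2.INTER_CUBIC),cv2.resize(b[130:220,190:230+20],(290,600),interpolation=cv2.INTER_CUBIC)])[:,:,::-1])
print(K,C)
E
```

```text
time_s: 6.38
tool_pos: [0.5913, 0.1318, 0.1124]
orientation: [0.0, -0.0, 1.0, -0.0]
contact_force: [0.2, -1.0, -0.6]
opening: 0.002
grip_force: 0.0
[[308.3051   0.     261.4247]
 [  0.     308.3051 191.1915]
 [  0.       0.       1.    ]] [[ 0.0004 -0.9646 -0.2638  0.5248]
 [ 1.      0.0001  0.0012  0.1325]
 [-0.0011 -0.2638  0.9646  0.2296]
 [ 0.      0.      0.      1.    ]]
```

View pics/w4.png

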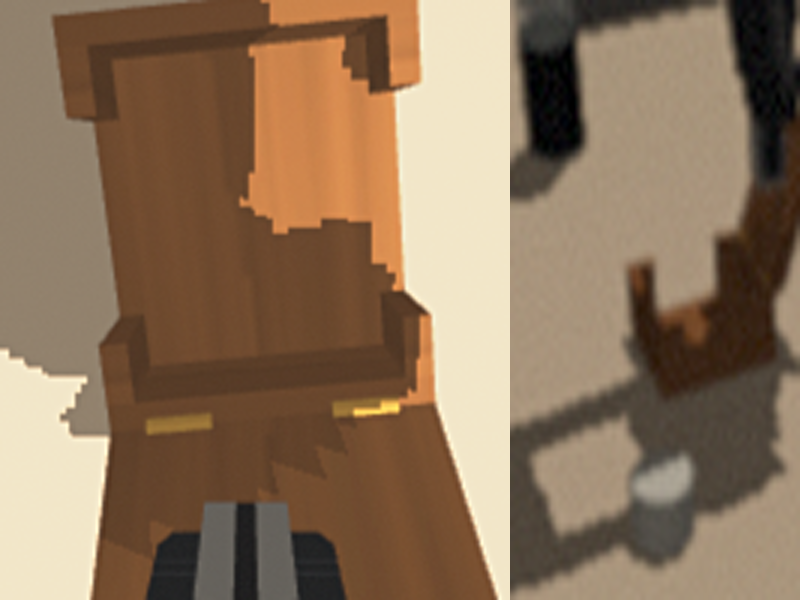

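The lid now leans back and the whole box is visible. I'll fit the box pose to its rim corners.

```bash
cat > fit.py <<'E'
from h import *
from scipy.optimize import least_squares
np.set_printoptions(precision=4,suppress=True)
d=np.load("w4.npz");K,C=d["K"],d["C"]
P=[(-42,-35,40,53,15),(42,-35,40,110,433),(42,35,40,437,404),(-36,-29,40,90,47),(-36,29,40,387,17),(-23,-35,40,67,118),(23,-35,40,100,345),(23,35,40,430,315),(-23,35,40,420,85)]
P=np.array(P,float); uv=np.c_[180+(P[:,3]+.5)/3-.5,60+(P[:,4]+.5)/3-.5]
def f(p):
    c,s=np.cos(p[2]),np.sin(p[2]); X=P[:,:3]/1000
    return np.concatenate([proj(C,K,[p[0]+c*x[0]-s*x[1],p[1]+s*x[0]+c*x[1],x[2]+p[3]])-w for x,w in zip(X,uv)])
for fix in (0,1):
    r=least_squares(lambda p:f(np.r_[p[:3],p[3] if fix else 0]),[.54,.13,0,0]); print(r.x,np.rad2deg(r.x[2]));print(r.fun.reshape(-1,2))
E
python3 fit.py
```

```text
[0.5402 0.1341 0.0923 0.    ] 5.29113882633166
[[-0.2333  0.1958]
 [-0.0417 -0.0546]
 [-0.4199 -0.0188]
 [-0.7586 -0.4186]
 [ 0.5317 -0.3971]
 [-0.1515  0.2752]
 [-0.6671  0.589 ]
 [ 0.739   0.4411]
 [ 0.9594 -0.3079]]
[ 0.5402  0.1341  0.0924 -0.001 ] 5.2918847880145305
[[ 0.0907  0.4735]
 [ 0.155  -0.4837]
 [-0.7542 -0.4059]
 [-0.501  -0.1976]
 [ 0.2432 -0.1212]
 [ 0.1389  0.3625]
 [-0.4461  0.292 ]
 [ 0.4016  0.191 ]
 [ 0.6151 -0.1592]]
```

Box pose is (0.540, 0.134), yaw 5.3°, fitted to sub-pixel residuals. Now over to the pile.

```bash
python3 -m pendant '[{"ax":0,"ay":0,"az":0,"dx":15,"dy":0,"dz":0,"gripper":255},{"ax":0,"ay":0,"az":0,"dx":0,"dy":0,"dz":-50,"gripper":255},{"ax":0,"ay":0,"az":0,"dx":0,"dy":0,"dz":-50,"gripper":255},{"ax":0,"ay":0,"az":0,"dx":-5,"dy":-54,"dz":-8,"gripper":0},{"ax":0,"ay":0,"az":0,"dx":-5,"dy":-54,"dz":0,"gripper":0}]' >/dev/null &&
python3 -m pendant '[{"ax":0,"ay":0,"az":0,"dx":-5,"dy":-54,"dz":0,"gripper":0},{"ax":0,"ay":0,"az":0,"dx":0,"dy":-54,"dz":0,"gripper":0},{"ax":0,"ay":0,"az":0,"dx":0,"dy":-54,"dz":0,"gripper":0},{"ax":0,"ay":0,"az":0,"dx":0,"dy":-54,"dz":0,"gripper":0},{"ax":0,"ay":0,"az":0,"dx":0,"dy":0,"dz":0,"gripper":0}]'
python3 - <<'E'
from h import *
a,K,C=shot("wrist"); np.savez("w5",a=a,K=K,C=C)
print(ctrl.get_state()["joints"],ctrl.get_state()["tool_pos"])
for n in ["coaster2_mid","coaster0_mid"]:
    for r in ctrl.spot_in(n,"wrist")[:1]: p=C[:3]@np.append(r["position"],1); print(n,r["p"],p,proj(C,K,p))
c=a[90:290,180:350]
cv2.imwrite("pics/w5.png",cv2.resize(c,None,fx=3,fy=3,interpolation=cv2.INTER_CUBIC)[:,:,::-1])
E
```

```text
time_s: 7.72
tool_pos: [0.5901, -0.1951, 0.2201]
orientation: [-0.0, 0.002, 1.0, -0.0]
contact_force: [0.1, 0.9, 0.1]
opening: 1.004
grip_force: 0.0
[-4.36188290e-01  6.82816888e-02  1.65786016e+00  3.21700648e-04
  1.41636352e+00 -2.00449423e+00] [ 0.59025804 -0.19318395  0.21999427]
coaster2_mid 0.68 [ 0.54195849 -0.194629    0.03078811] [261.32214814 126.57668776]
coaster0_mid 0.59 [ 0.50817342 -0.20768996  0.00887007] [248.32001942  91.3791053 ]
```

View pics/w5.png

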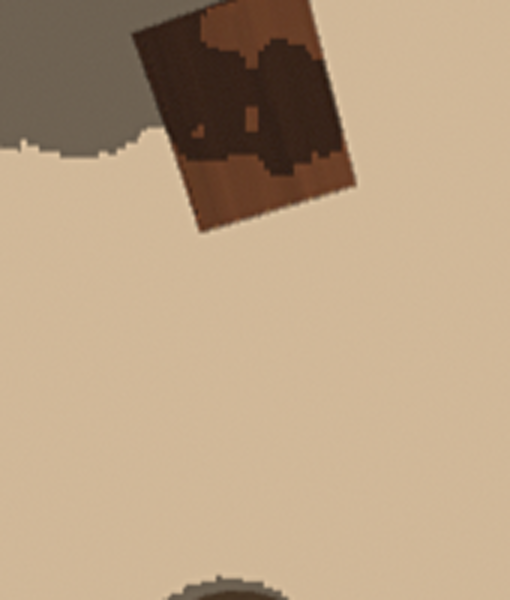

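The top coaster's visible corners are at crop pixels (132,35), (200,232) and (356,185). I'll work out the pile pose from those.

```bash
python3 - <<'E'
from h import *
d=np.load("w5.npz");K,C=d["K"],d["C"]
A,B,D=[onplane(C,K,(180+(x+.5)/3-.5,90+(y+.5)/3-.5),.03)[:2] for x,y in [(132,35),(200,232),(356,185)]]
print(A,B,D,np.linalg.norm(A-B),np.linalg.norm(B-D),"centre",(A+D)/2,"yaw",np.rad2deg(np.arctan2(*(B-A)[::-1])),np.rad2deg(np.arctan2(*(D-B)[::-1])))
E
```

```text
[ 0.5181281  -0.23056201] [ 0.58203011 -0.210003  ] [ 0.56641394 -0.15781894] 0.06712778434043738 0.054470550809803266 centre [ 0.54227102 -0.19419047] yaw 17.834395527564084 106.65989538910708
```

```bash
python3 -m pendant '[{"ax":0,"ay":0,"az":0,"dx":48,"dy":-1,"dz":0,"gripper":0},{"ax":0,"ay":0,"az":0.18,"dx":0,"dy":0,"dz":0,"gripper":0},{"ax":0,"ay":0,"az":0.18,"dx":0,"dy":0,"dz":0,"gripper":0},{"ax":0,"ay":0,"az":0.18,"dx":0,"dy":0,"dz":0,"gripper":0},{"ax":0,"ay":0,"az":0.18,"dx":0,"dy":0,"dz":0,"gripper":0}]' 25 >/dev/null &&
python3 -m pendant '[{"ax":0,"ay":0,"az":0.18,"dx":0,"dy":0,"dz":0,"gripper":0},{"ax":0,"ay":0,"az":0.18,"dx":0,"dy":0,"dz":0,"gripper":0},{"ax":0,"ay":0,"az":0.18,"dx":0,"dy":0,"dz":0,"gripper":0},{"ax":0,"ay":0,"az":0.01,"dx":0,"dy":0,"dz":50,"gripper":0},{"ax":0,"ay":0,"az":0,"dx":0,"dy":0,"dz":50,"gripper":0}]'
python3 - <<'E'
from h import *
print(T_tool(), ctrl.get_state()["joints"])
E
```

```text
time_s: 9.12
tool_pos: [0.5439, -0.1916, 0.1203]
orientation: [0.001, 0.592, 0.806, 0.0]
contact_force: [0.2, -0.9, -0.0]
opening: 1.001
grip_force: 0.0
[[-0.29879767  0.95431321  0.00249902  0.54391653]
 [ 0.95431494  0.29880087 -0.00101747 -0.19163913]
 [-0.0017177   0.00208083 -0.99999636  0.12026101]
 [ 0.          0.          0.          1.        ]] [-4.67871213e-01  6.00610641e-02  1.84201957e+00  2.31699582e-04
  1.23682271e+00 -7.71381638e-01]
```

```bash
python3 -m pendant '[{"ax":0,"ay":0,"az":0,"dx":-2,"dy":-2,"dz":40,"gripper":0},{"ax":0,"ay":0,"az":0,"dx":0,"dy":0,"dz":36,"gripper":0},{"ax":0,"ay":0,"az":0,"dx":0,"dy":0,"dz":18,"gripper":0},{"ax":0,"ay":0,"az":0,"dx":0,"dy":0,"dz":0,"gripper":255},{"ax":0,"ay":0,"az":0,"dx":0,"dy":0,"dz":0,"gripper":255}]' 25  &&
python3 -m pendant '[{"ax":0,"ay":0,"az":0,"dx":0,"dy":0,"dz":0,"gripper":255},{"ax":0,"ay":0,"az":0,"dx":0,"dy":0,"dz":0,"gripper":255},{"ax":0,"ay":0,"az":0,"dx":0,"dy":0,"dz":0,"gripper":255},{"ax":0,"ay":0,"az":0,"dx":0,"dy":0,"dz":0,"gripper":255},{"ax":0,"ay":0,"az":0,"dx":0,"dy":0,"dz":0,"gripper":255}]'
```

```text
time_s: 9.75
tool_pos: [0.5431, -0.1958, 0.0279]
orientation: [0.001, 0.593, 0.805, 0.0]
contact_force: [0.7, -0.2, -0.7]
opening: 0.795
grip_force: 29.2
time_s: 10.38
tool_pos: [0.5418, -0.1957, 0.0262]
orientation: [-0.0, 0.593, 0.805, -0.0]
contact_force: [-0.3, -0.3, -1.1]
opening: 0.793
grip_force: 29.2
```

```bash
python3 -m pendant '[{"ax":0,"ay":0,"az":0,"dx":0,"dy":0,"dz":0,"gripper":0},{"ax":0,"ay":0,"az":0,"dx":0,"dy":0,"dz":0,"gripper":0},{"ax":0,"ay":0,"az":0,"dx":0,"dy":0,"dz":-60,"gripper":0},{"ax":0,"ay":0,"az":-0.1745,"dx":0,"dy":0,"dz":0,"gripper":0},{"ax":0,"ay":0,"az":-0.1745,"dx":0,"dy":0,"dz":0,"gripper":0}]' 25 >/dev/null &&
python3 -m pendant '[{"ax":0,"ay":0,"az":-0.1745,"dx":0,"dy":0,"dz":0,"gripper":0},{"ax":0,"ay":0,"az":-0.1745,"dx":0,"dy":0,"dz":0,"gripper":0},{"ax":0,"ay":0,"az":-0.1745,"dx":0,"dy":0,"dz":0,"gripper":0},{"ax":0,"ay":0,"az":-0.1745,"dx":0,"dy":0,"dz":0,"gripper":0},{"ax":0,"ay":0,"az":-0.1745,"dx":0,"dy":0,"dz":0,"gripper":0}]' >/dev/null &&
python3 -m pendant '[{"ax":0,"ay":0,"az":-0.1745,"dx":0,"dy":0,"dz":0,"gripper":0},{"ax":0,"ay":0,"az":-0.1745,"dx":0,"dy":0,"dz":0,"gripper":0},{"ax":0,"ay":0,"az":0,"dx":0,"dy":0,"dz":0,"gripper":0},{"ax":0,"ay":0,"az":0,"dx":0,"dy":0,"dz":0,"gripper":0},{"ax":0,"ay":0,"az":0,"dx":0,"dy":0,"dz":0,"gripper":0}]'
python3 - <<'E'
from h import *
np.set_printoptions(precision=4,suppress=True)
print(T_tool(),np.rad2deg(np.arctan2(T_tool()[1,1],T_tool()[0,1])))
E
```

```text
time_s: 12.25
tool_pos: [0.5419, -0.1958, 0.0863]
orientation: [0.0, -0.149, 0.989, -0.0]
contact_force: [-0.3, -0.9, 0.3]
opening: 1.0
grip_force: 0.0
[[-0.9555 -0.2949  0.0001  0.5419]
 [-0.2949  0.9555 -0.0001 -0.1958]
 [-0.0001 -0.0001 -1.      0.0863]
 [ 0.      0.      0.      1.    ]] 107.15313475828637
```

```bash
python3 -m pendant '[{"ax":0,"ay":0,"az":0,"dx":0,"dy":0,"dz":40,"gripper":0},{"ax":0,"ay":0,"az":0,"dx":0,"dy":0,"dz":20,"gripper":0},{"ax":0,"ay":0,"az":0,"dx":0,"dy":0,"dz":0,"gripper":0},{"ax":0,"ay":0,"az":0,"dx":0,"dy":0,"dz":0,"gripper":255},{"ax":0,"ay":0,"az":0,"dx":0,"dy":0,"dz":0,"gripper":255}]' 40  &&
python3 -m pendant '[{"ax":0,"ay":0,"az":0,"dx":0,"dy":0,"dz":0,"gripper":255},{"ax":0,"ay":0,"az":0,"dx":0,"dy":0,"dz":0,"gripper":255},{"ax":0,"ay":0,"az":0,"dx":0,"dy":0,"dz":0,"gripper":255},{"ax":0,"ay":0,"az":0,"dx":0,"dy":0,"dz":0,"gripper":255},{"ax":0,"ay":0,"az":0,"dx":0,"dy":0,"dz":0,"gripper":255}]'
python3 - <<'E'
from h import *
np.set_printoptions(precision=4,suppress=True)
a,K,C=shot("wrist"); b,Ks,Cs=shot("side"); np.savez("w6",a=a,K=K,C=C)
u,v=proj(Cs,Ks,[.542,-.196,.02]).astype(int); 
c=cv2.resize(a[190:384,160:360],None,fx=2.4,fy=2.4,interpolation=cv2.INTER_CUBIC); d=cv2.resize(b[v-30:v+30,u-20:u+20],(300,c.shape[0]),interpolation=cv2.INTER_CUBIC)
cv2.imwrite("pics/w6.png",np.hstack([c,d])[:,:,::-1])
E
```

```text
time_s: 12.88
tool_pos: [0.5434, -0.1967, 0.0283]
orientation: [0.001, -0.15, 0.989, -0.001]
contact_force: [3.5, -1.6, 0.6]
opening: 0.622
grip_force: 43.9
time_s: 13.5
tool_pos: [0.5433, -0.1965, 0.0282]
orientation: [0.001, -0.15, 0.989, -0.001]
contact_force: [-1.0, -0.9, 7.1]
opening: 0.619
grip_force: 44.8
```

View pics/w6.png

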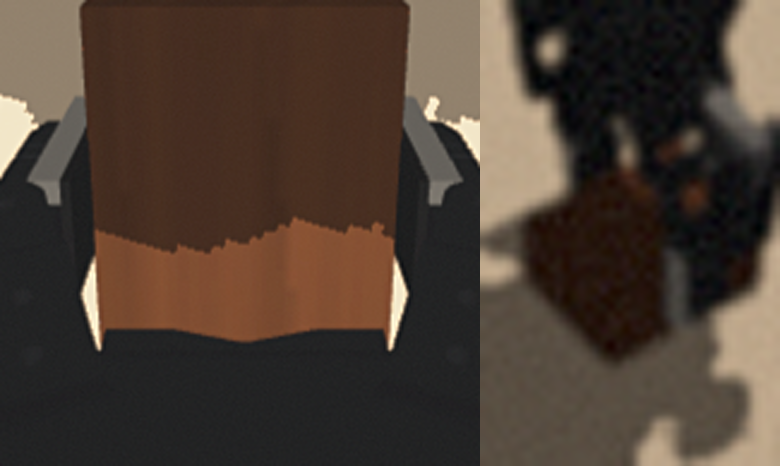

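The wrist view shows one squared outline with both pads on the long edges. However, the fingertips press on the table (7 N), so I'll regrip 4 mm higher and then lift.

```bash
python3 -m pendant '[{"ax":0,"ay":0,"az":0,"dx":0,"dy":0,"dz":0,"gripper":60},{"ax":0,"ay":0,"az":0,"dx":0,"dy":0,"dz":-4,"gripper":60},{"ax":0,"ay":0,"az":0,"dx":0,"dy":0,"dz":0,"gripper":255},{"ax":0,"ay":0,"az":0,"dx":0,"dy":0,"dz":0,"gripper":255},{"ax":0,"ay":0,"az":0,"dx":0,"dy":0,"dz":0,"gripper":255}]' 40  &&
python3 -m pendant '[{"ax":0,"ay":0,"az":0,"dx":0,"dy":0,"dz":0,"gripper":255},{"ax":0,"ay":0,"az":0,"dx":0,"dy":0,"dz":0,"gripper":255},{"ax":0,"ay":0,"az":0,"dx":0,"dy":0,"dz":0,"gripper":255},{"ax":0,"ay":0,"az":0,"dx":0,"dy":0,"dz":0,"gripper":255},{"ax":0,"ay":0,"az":0,"dx":0,"dy":0,"dz":0,"gripper":255}]' 50
python3 - <<'E'
from h import *
np.set_printoptions(precision=4,suppress=True)
a,K,C=shot("wrist"); np.savez("w7",a=a,K=K,C=C); T=T_tool(); print(T); cv2.imwrite("pics/w7.png",a[:,:,::-1])
# near-end top corners of the last crop -> tool frame, top at z=.03
d=np.load("w6.npz")
for x,y in [(82,5),(408,5)]:
    p=onplane(d["C"],d["K"],(160+(x+.5)/2.4-.5,190+(y+.5)/2.4-.5),.03); print(p,T[:3,:3].T@(p-T[:3,3]))
E
```

```text
time_s: 14.22
tool_pos: [0.5422, -0.1959, 0.0307]
orientation: [0.0, -0.15, 0.989, -0.0]
contact_force: [-0.2, 0.4, 3.7]
opening: 0.621
grip_force: 43.4
time_s: 14.85
tool_pos: [0.5422, -0.1959, 0.0308]
orientation: [0.0, -0.15, 0.989, -0.0]
contact_force: [-1.1, -0.3, 4.8]
opening: 0.626
grip_force: 52.5
[[-0.9551 -0.2962  0.0004  0.5422]
 [-0.2962  0.9551 -0.0002 -0.1959]
 [-0.0003 -0.0003 -1.      0.0308]
 [ 0.      0.      0.      1.    ]]
[ 0.518  -0.2313  0.03  ] [ 0.0336 -0.0267  0.0007]
[ 0.5023 -0.181   0.03  ] [0.0337 0.026  0.0007]
```

```bash
python3 -m pendant '[{"ax":0,"ay":0,"az":0,"dx":0,"dy":0,"dz":-15,"gripper":255},{"ax":0,"ay":0,"az":0,"dx":0,"dy":0,"dz":-25,"gripper":255},{"ax":0,"ay":0,"az":0,"dx":0,"dy":0,"dz":-25,"gripper":255},{"ax":0,"ay":0,"az":0.1,"dx":0,"dy":0,"dz":-25,"gripper":255},{"ax":0,"ay":0,"az":0.107,"dx":0,"dy":0,"dz":-10,"gripper":255}]'  &&
python3 -m pendant '[{"ax":0,"ay":0,"az":0,"dx":-4,"dy":25,"dz":0,"gripper":255},{"ax":0,"ay":0,"az":0,"dx":-4,"dy":40,"dz":0,"gripper":255},{"ax":0,"ay":0,"az":0,"dx":-4,"dy":40,"dz":0,"gripper":255},{"ax":0,"ay":0,"az":0,"dx":-4,"dy":40,"dz":0,"gripper":255},{"ax":0,"ay":0,"az":0,"dx":-4,"dy":40,"dz":0,"gripper":255}]' &&
python3 -m pendant '[{"ax":0,"ay":0,"az":0,"dx":-4,"dy":40,"dz":0,"gripper":255},{"ax":0,"ay":0,"az":0,"dx":-4,"dy":40,"dz":0,"gripper":255},{"ax":0,"ay":0,"az":0,"dx":0,"dy":40,"dz":0,"gripper":255},{"ax":0,"ay":0,"az":0,"dx":0,"dy":24,"dz":0,"gripper":255},{"ax":0,"ay":0,"az":0,"dx":0,"dy":0,"dz":0,"gripper":255}]'
cat > plan.py <<'E'
from h import *
import sys
np.set_printoptions(precision=4,suppress=True)
B=np.array([.5402,.1341]); yaw=.0924
th,xa,za=[float(v) for v in sys.argv[1:4]]   # tilt, end_a x (mm), z (mm) in the box frame
Rb=R.from_euler('z',yaw).as_matrix()
Rt=Rb@R.from_euler('y',-th).as_matrix()@np.diag([-1.,1,-1])   # -x end low
bot=np.array([xa,0,za])/1000; bot=np.r_[B,0]+Rb@bot   # end a
t=np.array([.0336,0,.0308])  # end a in tool frame
pos=bot-Rt@t
T=T_tool(); print("rel shift mm (tool axes now)",T[:3,:3].T@(pos-T[:3,3])*1000,"rotvec (tool)",R.from_matrix(T[:3,:3].T@Rt).as_rotvec(),"goal",pos)
s=ctrl.get_state(); print(s["time_s"],s["contact_force"],s["opening"])
E
python3 plan.py 0.2 -31 60; python3 plan.py -- 2>/dev/null
```

```text
time_s: 15.52
tool_pos: [0.5424, -0.1959, 0.1324]
orientation: [0.001, -0.045, 0.999, -0.001]
contact_force: [0.4, 0.1, -1.6]
opening: 0.618
grip_force: 53.2
time_s: 16.15
tool_pos: [0.5439, -0.0083, 0.1302]
orientation: [-0.0, -0.047, 0.999, 0.0]
contact_force: [-0.2, 0.9, -2.0]
opening: 0.619
grip_force: 53.2
time_s: 16.77
tool_pos: [0.5382, 0.1357, 0.1301]
orientation: [-0.0, -0.048, 0.999, -0.0]
contact_force: [0.9, -1.7, -1.3]
opening: 0.618
grip_force: 53.2
rel shift mm (tool axes now) [ 2.3781 -1.798  33.2433] rotvec (tool) [ 0.0004 -0.2008  0.0041] goal [0.536  0.1337 0.0969]
16.775 [ 0.9488 -1.7322 -1.2707] 0.6179935642136669
```

```bash
python3 -m pendant '[{"ax":0,"ay":-0.05,"az":0,"dx":2,"dy":-1.5,"dz":0,"gripper":255},{"ax":0,"ay":-0.05,"az":0.002,"dx":0,"dy":0,"dz":0,"gripper":255},{"ax":0,"ay":-0.05,"az":0,"dx":0,"dy":0,"dz":0,"gripper":255},{"ax":0,"ay":-0.05,"az":0,"dx":0,"dy":0,"dz":0,"gripper":255},{"ax":0,"ay":0,"az":0,"dx":0,"dy":0,"dz":0,"gripper":255}]'
python3 plan.py 0.2 -31 45
python3 - <<'E'
from h import *
a,K,C=shot("wrist"); b,Ks,Cs=shot("side")
u,v=proj(Cs,Ks,[.54,.134,.06]).astype(int)
c=cv2.resize(a,(460,345)); d=cv2.resize(b[v-35:v+34,u-34:u+34],(340,345),interpolation=cv2.INTER_CUBIC)
cv2.imwrite("pics/w8.png",np.hstack([c,d])[:,:,::-1])
E
```

```text
time_s: 17.4
tool_pos: [0.5363, 0.1318, 0.1298]
orientation: [0.099, -0.045, 0.994, 0.004]
contact_force: [0.0, 0.1, -0.8]
opening: 0.618
grip_force: 53.2
rel shift mm (tool axes now) [ 9.5327  1.9796 47.0167] rotvec (tool) [-0.0006 -0.0016 -0.0015] goal [0.536  0.1337 0.0819]
17.4 [ 0.008   0.1434 -0.795 ] 0.6182214362584835
```

View pics/w8.png

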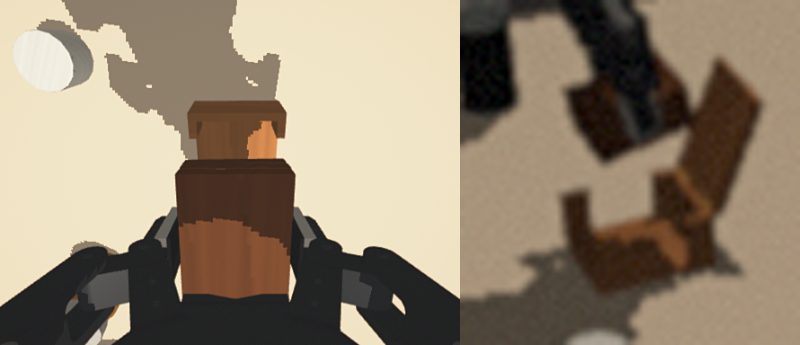

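The pile is tilted, squared and over the box, with its low end towards the −x wall and the lid leaning back clear of it. Lowering that end in.

```bash
python3 -m pendant '[{"ax":0,"ay":0,"az":0,"dx":4.5,"dy":1,"dz":22,"gripper":255},{"ax":0,"ay":0,"az":0,"dx":5,"dy":1,"dz":25,"gripper":255},{"ax":0,"ay":0,"az":0,"dx":0,"dy":0,"dz":0,"gripper":255},{"ax":0,"ay":0,"az":0,"dx":0,"dy":0,"dz":0,"gripper":255},{"ax":0,"ay":0,"az":0,"dx":0,"dy":0,"dz":0,"gripper":255}]'
python3 plan.py 0.2 -31 28
```

```text
time_s: 18.12
tool_pos: [0.5382, 0.1348, 0.084]
orientation: [0.101, -0.046, 0.994, 0.005]
contact_force: [-0.7, -0.2, -0.0]
opening: 0.62
grip_force: 53.1
rel shift mm (tool axes now) [ 6.0597 -0.9054 18.3099] rotvec (tool) [ 0.      0.0026 -0.0007] goal [0.536  0.1337 0.0649]
18.125 [-0.6725 -0.1676 -0.0162] 0.6195805163347997
```

```bash
python3 -m pendant '[{"ax":0,"ay":0,"az":0,"dx":1.5,"dy":-0.5,"dz":6,"gripper":255},{"ax":0,"ay":0,"az":0,"dx":1.5,"dy":0,"dz":6,"gripper":255},{"ax":0,"ay":0,"az":0,"dx":1.5,"dy":0,"dz":5.5,"gripper":255},{"ax":0,"ay":0,"az":0,"dx":0,"dy":0,"dz":0,"gripper":255},{"ax":0,"ay":0,"az":0,"dx":0,"dy":0,"dz":0,"gripper":255}]'
python3 - <<'E'
from h import *
for i in range(3): ctrl.camera("wrist"); print(ctrl.get_state()["tool_pos"],ctrl.get_state()["contact_force"])
E
python3 plan.py 0.2 -31 28; python3 plan.py 0.05 -33.3 26;
```

```text
time_s: 18.75
tool_pos: [0.5362, 0.1342, 0.0643]
orientation: [0.1, -0.046, 0.994, 0.005]
contact_force: [0.4, 0.6, -1.8]
opening: 0.621
grip_force: 53.2
[0.53630341 0.13421581 0.06448513] [ 0.31665542  0.55946863 -1.4575824 ]
[0.53635634 0.13422642 0.06459127] [-0.16721515  0.30261331 -1.99819636]
[0.53636996 0.13423296 0.06463266] [-0.07790195  0.13781253 -1.65834546]
rel shift mm (tool axes now) [ 0.3337 -0.486  -0.3013] rotvec (tool) [ 0.      0.0006 -0.0006] goal [0.536  0.1337 0.0649]
18.9 [-0.0779  0.1378 -1.6583] 0.620163089191704
rel shift mm (tool axes now) [-1.2362 -0.4851  6.5698] rotvec (tool) [ 0.0001  0.1506 -0.0006] goal [0.5389 0.134  0.0584]
18.9 [-0.0779  0.1378 -1.6583] 0.620163089191704
```

```bash
python3 -m pendant '[{"ax":0,"ay":0.04,"az":0,"dx":-0.3,"dy":-0.5,"dz":1.6,"gripper":255},{"ax":0,"ay":0.04,"az":0,"dx":-0.3,"dy":0,"dz":1.6,"gripper":255},{"ax":0,"ay":0.04,"az":0,"dx":-0.3,"dy":0,"dz":1.6,"gripper":255},{"ax":0,"ay":0.03,"az":0,"dx":-0.3,"dy":0,"dz":1.6,"gripper":255},{"ax":0,"ay":0,"az":0,"dx":0,"dy":0,"dz":0,"gripper":255}]'
python3 -c "
from h import *
ctrl.camera('wrist');ctrl.camera('wrist')"
python3 plan.py 0.05 -33.3 26; python3 plan.py 0.0 -34 14
```

```text
time_s: 19.52
tool_pos: [0.5387, 0.1339, 0.0582]
orientation: [0.025, -0.046, 0.999, 0.001]
contact_force: [0.1, -0.1, -0.9]
opening: 0.621
grip_force: 53.2
rel shift mm (tool axes now) [-0.7829  0.0134 -0.327 ] rotvec (tool) [ 0.0001  0.0002 -0.0007] goal [0.5389 0.134  0.0584]
19.625 [ 0.0035 -0.0395 -1.7247] 0.6250505431907346
rel shift mm (tool axes now) [-0.9793  0.0117 13.3409] rotvec (tool) [ 0.0001  0.0502 -0.0007] goal [0.5398 0.1341 0.0448]
19.625 [ 0.0035 -0.0395 -1.7247] 0.6250505431907346
```

```bash
python3 -m pendant '[{"ax":0,"ay":0.025,"az":0,"dx":-0.5,"dy":0,"dz":3.5,"gripper":255},{"ax":0,"ay":0.025,"az":0,"dx":-0.5,"dy":0,"dz":3.5,"gripper":255},{"ax":0,"ay":0,"az":0,"dx":0,"dy":0,"dz":3.5,"gripper":255},{"ax":0,"ay":0,"az":0,"dx":0,"dy":0,"dz":3,"gripper":255},{"ax":0,"ay":0,"az":0,"dx":0,"dy":0,"dz":0,"gripper":255}]'
python3 -c "
from h import *
ctrl.camera('wrist');ctrl.camera('wrist')"
python3 plan.py 0.0 -34 6
```

```text
time_s: 20.25
tool_pos: [0.539, 0.134, 0.0442]
orientation: [-0.0, -0.046, 0.999, 0.0]
contact_force: [0.6, 0.4, -1.7]
opening: 0.622
grip_force: 53.2
rel shift mm (tool axes now) [-0.4003  0.0264  7.8585] rotvec (tool) [ 0.0001 -0.     -0.0007] goal [0.5398 0.1341 0.0368]
20.35 [-0.9276 -0.2143 -0.9334] 0.6227052894711891
```

```bash
python3 -m pendant '[{"ax":0,"ay":0,"az":0,"dx":-0.4,"dy":0,"dz":2,"gripper":255},{"ax":0,"ay":0,"az":0,"dx":0,"dy":0,"dz":2,"gripper":255},{"ax":0,"ay":0,"az":0,"dx":0,"dy":0,"dz":2,"gripper":255},{"ax":0,"ay":0,"az":0,"dx":0,"dy":0,"dz":1.5,"gripper":255},{"ax":0,"ay":0,"az":0,"dx":0,"dy":0,"dz":0,"gripper":255}]'
python3 -c "
from h import *
ctrl.camera('wrist');ctrl.camera('wrist')"
python3 plan.py 0.0 -34 6
```

```text
time_s: 20.98
tool_pos: [0.5398, 0.134, 0.037]
orientation: [-0.0, -0.046, 0.999, 0.0]
contact_force: [0.2, -0.3, -1.5]
opening: 0.618
grip_force: 53.2
rel shift mm (tool axes now) [0.0984 0.0341 0.3968] rotvec (tool) [ 0.0002 -0.     -0.0007] goal [0.5398 0.1341 0.0368]
21.075 [ 0.4017  0.5354 -1.7202] 0.6240602657514787
```

```bash
python3 -m pendant '[{"ax":0,"ay":0,"az":0,"dx":0,"dy":0,"dz":0.7,"gripper":255},{"ax":0,"ay":0,"az":0,"dx":0,"dy":0,"dz":0,"gripper":255},{"ax":0,"ay":0,"az":0,"dx":0,"dy":0,"dz":0,"gripper":60},{"ax":0,"ay":0,"az":0,"dx":0,"dy":0,"dz":0,"gripper":30},{"ax":0,"ay":0,"az":0,"dx":0,"dy":0,"dz":0,"gripper":0}]' &&
python3 -m pendant '[{"ax":0,"ay":0,"az":0,"dx":0,"dy":0,"dz":0,"gripper":0},{"ax":0,"ay":0,"az":0,"dx":0,"dy":0,"dz":-20,"gripper":0},{"ax":0,"ay":0,"az":0,"dx":0,"dy":0,"dz":-50,"gripper":0},{"ax":0,"ay":0,"az":0,"dx":0,"dy":0,"dz":-50,"gripper":0},{"ax":0,"ay":0,"az":0,"dx":-25,"dy":0,"dz":-50,"gripper":0}]' &&
python3 -m pendant '[{"ax":0,"ay":0,"az":0,"dx":-25,"dy":0,"dz":0,"gripper":0},{"ax":0,"ay":0,"az":0,"dx":0,"dy":0,"dz":0,"gripper":0},{"ax":0,"ay":0,"az":0,"dx":0,"dy":0,"dz":0,"gripper":0},{"ax":0,"ay":0,"az":0,"dx":0,"dy":0,"dz":0,"gripper":0},{"ax":0,"ay":0,"az":0,"dx":0,"dy":0,"dz":0,"gripper":0}]'
python3 - <<'E'
from h import *
a,K,C=shot("wrist"); b,Ks,Cs=shot("side")
u,v=proj(Cs,Ks,[.55,.134,.06]).astype(int)
c=cv2.resize(a[40:290,140:380],None,fx=2,fy=2,interpolation=cv2.INTER_CUBIC); d=cv2.resize(b[v-35:v+35,u-22:u+23],(320,500),interpolation=cv2.INTER_CUBIC)
cv2.imwrite("pics/w9.png",np.hstack([c,d])[:,:,::-1]); np.savez("w9",K=K,C=C)
E
```

```text
time_s: 21.7
tool_pos: [0.54, 0.134, 0.0366]
orientation: [0.0, -0.046, 0.999, 0.0]
contact_force: [-0.7, 0.4, 0.2]
opening: 1.001
grip_force: 0.0
time_s: 22.32
tool_pos: [0.5641, 0.1364, 0.2096]
orientation: [0.001, -0.046, 0.999, 0.0]
contact_force: [-0.3, -0.1, -0.3]
opening: 0.999
grip_force: 0.0
time_s: 22.95
tool_pos: [0.589, 0.1386, 0.206]
orientation: [-0.001, -0.046, 0.999, 0.0]
contact_force: [-0.0, -0.0, -0.6]
opening: 1.0
grip_force: 0.0
```

View pics/w9.png

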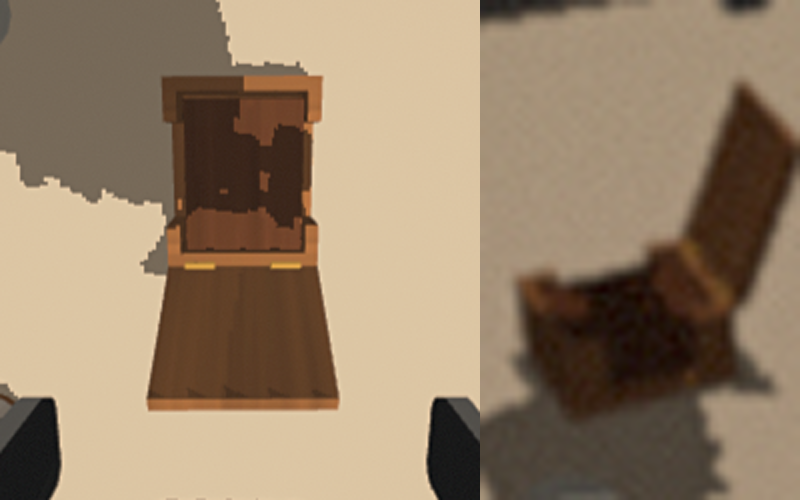

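The view shows the three coasters flat in the box and square to its walls, with the lid leaning back at about 1.85 rad. Next I'll go behind the lid, sweep it over and press it shut.

```bash
python3 -m pendant '[{"ax":0,"ay":0,"az":0,"dx":-33,"dy":0,"dz":0,"gripper":255},{"ax":0,"ay":0,"az":0,"dx":-33,"dy":0,"dz":0,"gripper":255},{"ax":0,"ay":0,"az":0,"dx":0,"dy":0,"dz":0,"gripper":255},{"ax":0,"ay":0,"az":0,"dx":0,"dy":0,"dz":43,"gripper":255},{"ax":0,"ay":0,"az":0,"dx":0,"dy":0,"dz":43,"gripper":255}]' &&
python3 -m pendant '[{"ax":0,"ay":0,"az":0,"dx":0,"dy":0,"dz":0,"gripper":255},{"ax":0,"ay":0,"az":0,"dx":15,"dy":0,"dz":0,"gripper":255},{"ax":0,"ay":0,"az":0,"dx":15,"dy":0,"dz":0,"gripper":255},{"ax":0,"ay":0,"az":0,"dx":15,"dy":0,"dz":0,"gripper":255},{"ax":0,"ay":0,"az":0,"dx":15,"dy":0,"dz":0,"gripper":255}]' &&
python3 -m pendant '[{"ax":0,"ay":0,"az":0,"dx":12,"dy":0,"dz":0,"gripper":255},{"ax":0,"ay":0,"az":0,"dx":12,"dy":0,"dz":0,"gripper":255},{"ax":0,"ay":0,"az":0,"dx":12,"dy":0,"dz":0,"gripper":255},{"ax":0,"ay":0,"az":0,"dx":12,"dy":0,"dz":0,"gripper":255},{"ax":0,"ay":0,"az":0,"dx":12,"dy":0,"dz":0,"gripper":255}]' &&
python3 -m pendant '[{"ax":0,"ay":0,"az":0,"dx":0,"dy":0,"dz":8,"gripper":255},{"ax":0,"ay":0,"az":0,"dx":0,"dy":0,"dz":8,"gripper":255},{"ax":0,"ay":0,"az":0,"dx":0,"dy":0,"dz":8,"gripper":255},{"ax":0,"ay":0,"az":0,"dx":0,"dy":0,"dz":8,"gripper":255},{"ax":0,"ay":0,"az":0,"dx":0,"dy":0,"dz":8,"gripper":255}]'
```

```text
time_s: 23.68
tool_pos: [0.6552, 0.1447, 0.1204]
orientation: [0.001, -0.046, 0.999, 0.0]
contact_force: [-1.2, -0.4, -0.9]
opening: -0.001
grip_force: 0.0
time_s: 24.3
tool_pos: [0.5957, 0.1392, 0.1224]
orientation: [0.001, -0.046, 0.999, 0.0]
contact_force: [0.3, 0.9, 0.7]
opening: -0.001
grip_force: 0.6
time_s: 24.92
tool_pos: [0.5351, 0.1336, 0.1204]
orientation: [-0.0, -0.046, 0.999, 0.0]
contact_force: [0.8, 0.2, 0.6]
opening: 0.002
grip_force: 0.3
time_s: 25.55
tool_pos: [0.5358, 0.1336, 0.0797]
orientation: [-0.0, -0.046, 0.999, 0.0]
contact_force: [-0.7, 1.1, 1.4]
opening: 0.001
grip_force: 0.4
```

```bash
python3 -m pendant '[{"ax":0,"ay":0,"az":0,"dx":0,"dy":0,"dz":2,"gripper":255},{"ax":0,"ay":0,"az":0,"dx":0,"dy":0,"dz":2,"gripper":255},{"ax":0,"ay":0,"az":0,"dx":0,"dy":0,"dz":2,"gripper":255},{"ax":0,"ay":0,"az":0,"dx":0,"dy":0,"dz":0,"gripper":255},{"ax":0,"ay":0,"az":0,"dx":0,"dy":0,"dz":0,"gripper":255}]'
python3 -m pendant '[{"ax":0,"ay":0,"az":0,"dx":0,"dy":0,"dz":1,"gripper":255},{"ax":0,"ay":0,"az":0,"dx":0,"dy":0,"dz":1,"gripper":255},{"ax":0,"ay":0,"az":0,"dx":0,"dy":0,"dz":0,"gripper":255},{"ax":0,"ay":0,"az":0,"dx":0,"dy":0,"dz":0,"gripper":255},{"ax":0,"ay":0,"az":0,"dx":0,"dy":0,"dz":0,"gripper":255}]'
```

```text
time_s: 26.18
tool_pos: [0.536, 0.1337, 0.0746]
orientation: [0.0, -0.046, 0.999, 0.0]
contact_force: [-0.4, 0.3, 0.9]
opening: -0.0
grip_force: 0.0
time_s: 26.8
tool_pos: [0.5359, 0.1337, 0.0725]
orientation: [0.0, -0.046, 0.999, 0.0]
contact_force: [0.4, 0.5, 0.0]
opening: -0.0
grip_force: 0.0
```

```bash
python3 -m pendant '[{"ax":0,"ay":0,"az":0,"dx":0,"dy":0,"dz":1,"gripper":255},{"ax":0,"ay":0,"az":0,"dx":0,"dy":0,"dz":1,"gripper":255},{"ax":0,"ay":0,"az":0,"dx":0,"dy":0,"dz":0,"gripper":255},{"ax":0,"ay":0,"az":0,"dx":0,"dy":0,"dz":0,"gripper":255},{"ax":0,"ay":0,"az":0,"dx":0,"dy":0,"dz":0,"gripper":255}]'
python3 -m pendant '[{"ax":0,"ay":0,"az":0,"dx":0,"dy":0,"dz":1,"gripper":255},{"ax":0,"ay":0,"az":0,"dx":0,"dy":0,"dz":0,"gripper":255},{"ax":0,"ay":0,"az":0,"dx":0,"dy":0,"dz":0,"gripper":255},{"ax":0,"ay":0,"az":0,"dx":0,"dy":0,"dz":0,"gripper":255},{"ax":0,"ay":0,"az":0,"dx":0,"dy":0,"dz":0,"gripper":255}]'
```

```text
time_s: 27.42
tool_pos: [0.5359, 0.1337, 0.0709]
orientation: [-0.0, -0.046, 0.999, 0.0]
contact_force: [-3.1, -0.7, 5.6]
opening: -0.004
grip_force: 2.7
time_s: 28.05
tool_pos: [0.5359, 0.1337, 0.0708]
orientation: [-0.0, -0.046, 0.999, -0.0]
contact_force: [-5.4, -1.8, 10.4]
opening: 0.002
grip_force: 5.2
```

```bash
python3 -m pendant '[{"ax":0,"ay":0,"az":0,"dx":0,"dy":0,"dz":-10,"gripper":255},{"ax":0,"ay":0,"az":0,"dx":0,"dy":0,"dz":-40,"gripper":255},{"ax":0,"ay":0,"az":0,"dx":-20,"dy":0,"dz":-45,"gripper":255},{"ax":0,"ay":0,"az":0,"dx":-25,"dy":0,"dz":-45,"gripper":255},{"ax":0,"ay":0,"az":0,"dx":0,"dy":0,"dz":0,"gripper":255}]'
python3 - <<'E'
from h import *
a,K,C=shot("wrist")
for n in ["lid","lid_free_edge"]:
    for r in ctrl.spot_in(n,"wrist")[:1]: print(n,r["p"],C[:3]@np.append(r["position"],1))
# darkest-edge check: expected pixels of shut-lid free-edge top corners, and gradient nearby
g=cv2.cvtColor(a,cv2.COLOR_RGB2GRAY); c,s=np.cos(.0924),np.sin(.0924)
for z in (.046,.050):
  print(z,[proj(C,K,[.5402+c*-.042-s*y,.1341+s*-.042+c*y,z]).round(1) for y in (-.035,0,.035)])
u,v=proj(C,K,[.5402-.042*c,.1341-.042*s,.046]).round().astype(int); print(v-8,g[v-8:v+9,u])
E
```

```text
time_s: 28.68
tool_pos: [0.5847, 0.1381, 0.2154]
orientation: [0.005, -0.046, 0.999, 0.0]
contact_force: [0.3, -0.0, 0.4]
opening: 0.001
grip_force: 0.0
lid 0.96 [0.53721238 0.13266937 0.04555733]
lid_free_edge 0.85 [0.53799682 0.13323872 0.04007549]
0.046 [array([221. ,  80.9]), array([261. ,  80.8]), array([301. ,  80.7])]
0.05 [array([220.4,  80.5]), array([260.9,  80.5]), array([301.5,  80.4])]
73 [201 177 114 105 108 107 108 112 118 121 121 122 121 122 121 120 120]
```

```bash
python3 -c "
from bench import ctrl
print(ctrl.sign_off())"
```

```text
the job is handed in; nothing more can be done
None
```

The job is handed in: the three coasters lie flat in the box and the lid is pressed shut, finished at about 29 s of the 69 s allowed, with no sign of the other goods being touched. The sign-off returned no verdict.

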